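# Sort sealed lens-mould cassettes by weight

## Task

Two identical sealed cassettes lean in the slanted rack; each may be heavy (loaded with a steel lens-mould insert, about 0.65 kg) or light (empty, under 0.25 kg), which shows only when you lift it. Draw each one out, feel its weight, and gently stand it upright in the blue tray if it is heavy or in the yellow tray if it is light; both may belong in the same tray. Do not tip a cassette over, and leave the other things on the bench where they are.

Things in the scene. Friction and masses are not known exactly. Their poses are not given: they have to be found in the camera images.
- cassette_a: sealed black box, white lid, 40 mm (x) x 76 mm (y) x 115 mm (z, underside to lid top); origin at the centre of its underside. Starts in the rack's +y slot, top leaning 30 degrees towards the robot. Loaded (0.56 to 0.76 kg) or empty (0.15 to 0.21 kg), whatever its name or slot; contents low down with 1 mm of play. Grip across x (40 mm) on the 76 mm wide faces, 70 to 105 mm from the underside
- cassette_b: sealed black box, white lid, 40 mm (x) x 76 mm (y) x 115 mm (z, underside to lid top); origin at the centre of its underside. Starts in the rack's -y slot, top leaning 30 degrees towards the robot. Loaded (0.56 to 0.76 kg) or empty (0.15 to 0.21 kg), whatever its name or slot; contents low down with 1 mm of play. Grip across x (40 mm) on the 76 mm wide faces, 70 to 105 mm from the underside
- rack: fixed slanted aluminium rack, 187 mm wide (y), 190 mm deep; origin on the bench, -x to the robot. Slots at y = +47.5 and -47.5 mm hold a cassette's underside centre 30 mm up, at x = 0. Along the slant from there, slot walls reach 50 mm on the robot's side, 30 mm on the rear and sides, play 2 to 3 mm: cassettes draw out along their z. Behind, x 33 to 99 mm, a closed grey housing 86 mm high
- blue_tray: blue open tray fixed to the bench, 125 mm (its x) x 235 mm (its y) outside, rim 20 mm high, walls and floor 5 mm thick; origin at the centre of its underside, z up. For heavy (loaded) cassettes; may be on the robot's left or right. Both cassettes fit standing side by side, at y = +52 and -52 mm with their 76 mm width along y
- yellow_tray: yellow open tray fixed to the bench, 125 mm (its x) x 235 mm (its y) outside, rim 20 mm high, walls and floor 5 mm thick; origin at the centre of its underside, z up. For light (empty) cassettes; may be on the robot's left or right. Both cassettes fit standing side by side, at y = +52 and -52 mm with their 76 mm width along y
- dish: bystander, leave alone: round flat clear glass dish, 90 mm across, 20 mm high, lying in front of the robot; origin at the centre of its underside
- solvent_bottle: bystander, leave alone: amber bottle with white cap, 60 mm across, 130 mm high; origin at the centre of its underside
- wipe_jar: bystander, leave alone: white jar with blue cap, 76 mm across, 100 mm high; origin at the centre of its underside
- objective: bystander, leave alone: standing steel microscope objective, 50 mm across, 66 mm high; origin at the centre of its underside
- driver: bystander, leave alone: lying screwdriver, 160 mm long; its origin is at its underside
- blower: bystander, leave alone: black rubber air blower standing nozzle up, 62 mm across, 120 mm high; origin at the centre of its underside
Not all that is in view belongs to the job. Leave any turquoise look-alike of the cassette_a alone.

How it is judged:
At the end, for the whole second after the job is handed in: Each cassette stands upright (within 7 degrees), at rest and released on the floor of the right tray, its underside under 12 mm above the tray's underside: heavy ones (over 0.37 kg) in the blue tray, light ones in the yellow tray, both in one tray if they weigh alike (((x of cassette_a in the frame of blue_tray between -0.06 and 0.06 m and y of cassette_a in the frame of blue_tray between -0.115 and 0.115 m and z of cassette_a in the frame of blue_tray between 0 and 0.012 m and contact force between cassette_a and blue_tray above 3.6 N) or (x of cassette_a in the frame of yellow_tray between -0.06 and 0.06 m and y of cassette_a in the frame of yellow_tray between -0.115 and 0.115 m and z of cassette_a in the frame of yellow_tray between 0 and 0.012 m and contact force between cassette_a and yellow_tray between 0.6 and 3.6 N)) and angle between each of cassette_a, cassette_b's own z axis and vertical below 0.12 rad and linear speed of each of cassette_a, cassette_b below 0.02 m/s and ((x of cassette_b in the frame of blue_tray between -0.06 and 0.06 m and y of cassette_b in the frame of blue_tray between -0.115 and 0.115 m and z of cassette_b in the frame of blue_tray between 0 and 0.012 m and contact force between cassette_b and blue_tray above 3.6 N) or (x of cassette_b in the frame of yellow_tray between -0.06 and 0.06 m and y of cassette_b in the frame of yellow_tray between -0.115 and 0.115 m and z of cassette_b in the frame of yellow_tray between 0 and 0.012 m and contact force between cassette_b and yellow_tray between 0.6 and 3.6 N))); the robot touches nothing.
It fails at once if a cassette is tipped over (more than 60 degrees from upright) (angle between any of cassette_a, cassette_b's own z axis and vertical above 1.05 rad).
It fails at once if a cassette is dropped (moves faster than 0.5 m/s with no finger on it: a fall of some 15 mm or more) ((linear speed of cassette_a above 0.5 m/s and contact force between cassette_a and the fingers below 0.05 N) or (linear speed of cassette_b above 0.5 m/s and contact force between cassette_b and the fingers below 0.05 N)).
It fails at once if a bystander is moved more than 30 mm (distance of any of dish, solvent_bottle, wipe_jar, objective, driver, blower from where it was at the start of the episode above 0.03 m).
It also fails if it takes over 54 s, if anything falls off the work surface, if the arm or the gripper's body presses on something with over 40 N, if the wrist force passes 120 N, or if a joint passes its speed limit or range.

## Robot

A 6-joint arm with a two-finger parallel gripper is mounted at the origin on the work surface. World frame = base frame: x ahead of the robot, y to its left, z up, the work surface at z = 0. Lengths are in m, angles in rad, forces in N, time in s.
With the tool pointing down it reaches from about 0.225 to 0.875 m from the base axis. Payload 3.4 kg.
Tool frame: the origin (TCP) lies between the finger pads; the fingertips stand 14 mm ahead of it and the grasp point (between the pads) lies 5 mm behind it; z points along the fingers, y is the direction in which the jaws open and shut (so a half turn about z gives the same grasp; the last joint's range is limited). The gripper opens to 85 mm and grips with 20 to 120 N. Pads are 22 mm wide; open, the fingers measure 114 mm over their backs; the gripper's body (76 mm by 85 mm) begins 54 mm behind the grasp point. The pads swing forward as they close: fully open they stand 13 mm farther back than shut.
Start: joints at [1.141, 0.276, 1.505, -0, 1.361, -0.121], TCP at [0.175, 0.548, 0.245] pointing down, gripper open.
Joint ranges: [-2.89, 2.89], [-0.75, 2.08], [0.22, 2.7], [-1.18, 4.32], [0.11, 2.71], [-2.7, 2.7]. Speed limits (rad/s): [2.57, 2.57, 3.14, 3.14, 3.14, 3.14].

## Interface

Orientations are given as a unit quaternion [w, x, y, z].
In Python, from rig import manip, get_image, job gives the robot as it stands. The module is installed in compiled form; this text tells all that it offers.
- The arm moves only by the tool step_arm, never from a script. Its argument "moves" is one flat list of numbers, 5 for each row, row after row: the shift along the tool's x, y, z as a fraction of full scale, then the turn about the tool's z as a fraction of full scale, then the gripper's target within -1 to 1 (shut at 1, half-way at 0, fully open at -1). In form: [dx, dy, dz, twist, hand, dx, dy, dz, twist, hand, ...]. A call has 1 to 5 rows; each row is the pose to reach, as a shift and turn from the pose commanded when the call began, along the tool's axes at that moment, turning the shorter way round; what a row does not reach only later rows make up. Full scale, the value 1, is 500 mm for a shift and pi rad for a turn. A row lasts 1/10 s, in which the tool goes at most 50 mm and 8.59 degrees, less where a joint would pass 70% of its speed; a pose out of reach is approached as far as the arm can. A call with a number of a shift or a turn outside -1 to 1 is refused whole. A call with a gripper value outside its range is refused whole. The fingers move at their own pace and stop on an object; "force" is the grip in N (left out, the last holds). Time passes only in rows, so rows that repeat a pose let the fingers close. It gives the time, the measured TCP pose, the force and the opening at its end, in the units of the state.
- manip.get_state(): the state, without advancing time (a new reading comes with each control period).
- get_image(name): name is "scene" or "top" or "wrist"; returns a dict with "frame" (400x640x3 uint8, blue, green, red), "fx", "fy", "cx", "cy" (pixels), "k1" (the pictures are not rectified: a ray, as slopes to the right and down, at radius r is drawn at 1 + k1 r^2 times it, then the intrinsics apply), "rvec" (rotation vector, rad) and "tvec" (3), from world to camera coordinates, as OpenCV has them; the wrist camera has in their place "T_tool_cam" (4x4, takes a point from camera to tool coordinates, whose origin is the TCP and whose axes are the flange's). Camera axes: x right, y down, z forward; pixel columns grow to the right and rows downward; lengths in m; the calibration is good to about 2 mm. A picture is of the moment at which its call begins: read the wrist's pose just before it. There is no depth.
- job.sign_off(): hands the job in, once; it reports no verdict.
The state is a dict: "clock": time; "qpos": joint angles; "qd": joint speeds; "effort": joint torques, N m; "position": TCP position; "ee_rot": TCP orientation; "contact_force": force on the tool from outside, world axes, zero at the start; "moment": the same for the moment, N m; "width": finger opening in m.
Only numpy, scipy, OpenCV 4.12 (cv2) and the standard library are available. Lean on these libraries where they do the work, as an engineer would, in place of code of your own. Each camera call takes 0.05 s, during which the arm holds its last target. There are 200 camera calls.

## Working session

There is one attempt and no reset: what is moved stays moved. The work goes in short steps, Python scripts to look and compute and a tool call to move; the robot and the scene stay as the last step left them, time stands still between calls to the robot, and variables do not carry over. Pictures are saved under pics/ and viewed, about 8 in all and at most 12, crops included, and the job is handed in when it is done.

Besides the shell and the picture viewer there is one more tool, called after "Request:" as name(argument=value, ...) on one line, values as JSON. step_arm: Moves the arm, as the interface text tells. Its arguments: {"type":"object","properties":{"moves":{"type":"array","items":{"type":"number","minimum":-1,"maximum":1}},"force":{"type":"number"}},"required":["moves"]}

```bash
mkdir -p pics; python3 - <<'E'
from rig import manip,get_image
import cv2,numpy as np
s=manip.get_state();print({k:np.round(v,3).tolist() for k,v in s.items()})
for n in("scene","top"):
    d=get_image(n);cv2.imwrite(f"pics/{n}0.png",d["frame"])
    np.savez(f"{n}0.npz",**d);print(n,{k:np.round(v,3).tolist() for k,v in d.items() if k!="frame"})
E
```

```text
{'clock': 0.0, 'qpos': [1.141, 0.277, 1.506, -0.0, 1.361, -0.121], 'qd': [-0.0, 0.001, -0.001, 0.001, 0.0, 0.001], 'effort': [-0.002, -41.678, -24.58, -0.0, 0.011, 0.0], 'position': [0.175, 0.547, 0.244], 'ee_rot': [-0.0, 0.154, 0.988, -0.001], 'contact_force': [-0.431, -1.029, 0.868], 'moment': [-0.022, 0.02, -0.02], 'width': 0.086}
scene {'fx': 375.369, 'fy': 375.369, 'cx': 313.716, 'cy': 199.728, 'k1': -0.061, 'rvec': [2.068, 0.936, -0.456], 'tvec': [-0.399, -0.214, 1.421]}
top {'fx': 500.743, 'fy': 500.743, 'cx': 318.454, 'cy': 200.204, 'k1': 0.044, 'rvec': [2.084, -2.144, 0.202], 'tvec': [0.076, 0.57, 1.245]}
```

View pics/scene0.png

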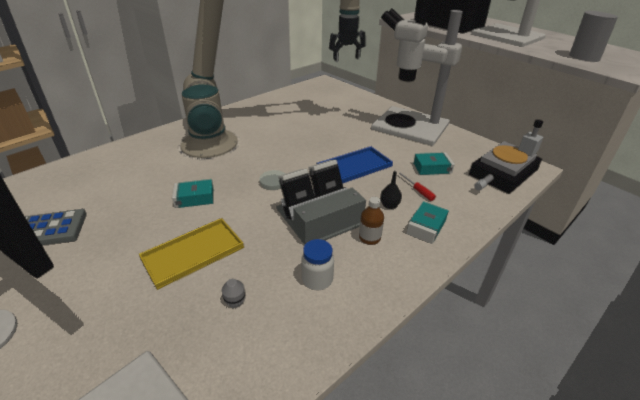

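View pics/top0.png

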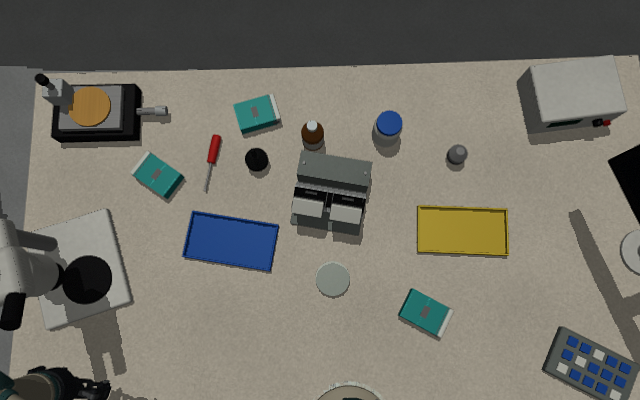

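The scene view shows two black, white-lidded cassettes in the rack at about (297,188) and (327,178). In the top view they are at (308,208) and (346,214). The blue tray is at (231,242), on the robot's left, and the yellow tray is at (463,232), on its right. The turquoise boxes at top-view (257,113), (158,175) and (426,312) are look-alikes: wrong colour and not in the rack. I'll leave them alone.

```bash
cat > h.py <<'E'
import numpy as np,cv2
def load(n): return dict(np.load(f"{n}.npz"))
def slopes(d,px):
    a=(np.atleast_2d(px)-[d["cx"],d["cy"]])/[d["fx"],d["fy"]]
    s=a.copy()
    for _ in range(20): s=a/(1+d["k1"]*(s**2).sum(1,keepdims=True))
    return s
def rays(d,px):
    s=slopes(d,px);R=cv2.Rodrigues(d["rvec"])[0]
    return -R.T@d["tvec"].ravel(),np.c_[s,np.ones(len(s))]@R
def onplane(d,px,z):
    o,r=rays(d,px);return o+r*((z-o[2])/r[:,2:])
def proj(d,P):
    c=np.atleast_2d(P)@cv2.Rodrigues(d["rvec"])[0].T+d["tvec"].ravel()
    s=c[:,:2]/c[:,2:];return s*(1+d["k1"]*(s**2).sum(1,keepdims=True))*[d["fx"],d["fy"]]+[d["cx"],d["cy"]]
E
python3 - <<'E'
from h import *
d=load("top0");f=d["frame"];hsv=cv2.cvtColor(f,cv2.COLOR_BGR2HSV)
for n,lo,hi in(("blue",(105,120,40),(125,255,255)),("yellow",(20,150,60),(35,255,255))):
    m=cv2.inRange(hsv,lo,hi);c=max(cv2.findContours(m,0,2)[0],key=cv2.contourArea)
    b=cv2.boxPoints(cv2.minAreaRect(onplane(d,c[:,0].astype(float),.02)[:,:2].astype(np.float32)))
    (cx,cy),wh,a=cv2.minAreaRect(onplane(d,c[:,0].astype(float),.02)[:,:2].astype(np.float32))
    print(n,cx,cy,wh,a)
x0,y0=280,140
cv2.imwrite("pics/crop_top.png",cv2.resize(f[140:240,280:385],None,fx=6,fy=6,interpolation=cv2.INTER_CUBIC))
E
```

```text
blue 0.4787904620170593 0.29478833079338074 (0.2346472442150116, 0.12376619875431061) 78.93553161621094
yellow 0.4886431097984314 -0.31479471921920776 (0.23524153232574463, 0.1251506805419922) 85.97789001464844
```

View pics/crop_top.png

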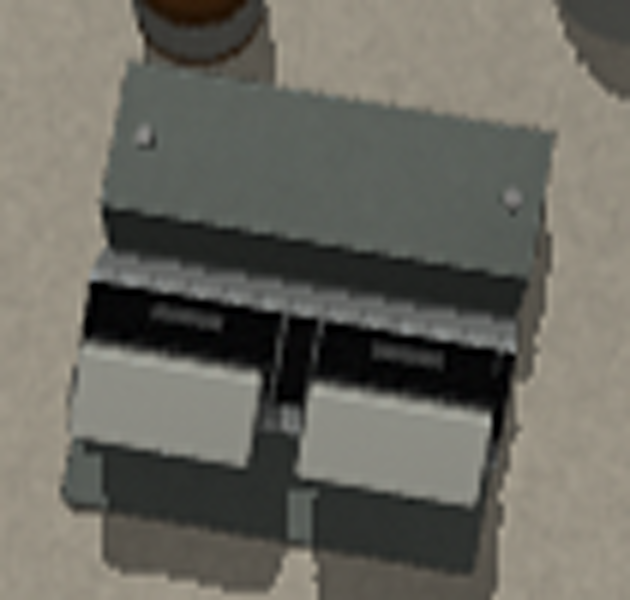

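The enlarged crop shows both black, white-lidded cassettes in the rack. In crop pixels, lid A is at (168,405) and lid B at (395,445). The housing corners are (128,62), (555,132), (528,278) and (102,205).

```bash
python3 - <<'E'
from h import *
d=load("top0")
P=lambda l:np.array(l,float)/6+[280-.42,140-.42]
h=onplane(d,P([(128,62),(555,132),(528,278),(102,205)]),.086)[:,:2]
print("housing",h.round(4).tolist())
rear=onplane(d,P([(85,343),(265,370),(310,383),(493,410)]),.1396)[:,:2]
front=onplane(d,P([(72,437),(248,466),(297,475),(475,505)]),.1196)[:,:2]
yd=(h[0]-h[1]+h[3]-h[2]);yd/=np.linalg.norm(yd);
yd2=(rear[0]-rear[3]);yd2/=np.linalg.norm(yd2)
yd3=(front[0]-front[3]);yd3/=np.linalg.norm(yd3)
yaws=[np.degrees(np.arctan2(-y[0],y[1])) for y in(yd,yd2,yd3)];print("yaw",yaws)
a=np.radians(np.mean(yaws));X=np.array([np.cos(a),np.sin(a)]);Y=np.array([-X[1],X[0]])
# rack origin estimates
hc=h.mean(0);print("o housing",hc-.066*X)
for n,i in(("a",(0,1)),("b",(2,3))):
    r=rear[list(i)].mean(0)+X*(.115*.5-.02*.866); f=front[list(i)].mean(0)+X*(.115*.5+.02*.866)
    s=1 if n=="a" else -1
    print(n,"bottom ctr",r,f,"rack o",(r+f)/2-s*.0475*Y,"width",np.linalg.norm(rear[i[0]]-rear[i[1]]))
E
```

```text
housing [[0.7001, 0.1017], [0.6632, -0.0809], [0.5993, -0.0664], [0.6368, 0.1142]]
yaw [np.float64(-11.571638374675247), np.float64(-11.190620322421676), np.float64(-11.363604410565278)]
o housing [0.58513078 0.03014345]
a bottom ctr [0.59813655 0.07529003] [0.59665891 0.07602672] rack o [0.58802909 0.02909145] width 0.0739129416272241
b bottom ctr [ 0.5789508  -0.01580656] [ 0.57803994 -0.01585804] rack o [0.58786401 0.03073463] width 0.07460280764467792
```

```bash
cat >> h.py <<'E'
def go(x,y,z,yawY=None):
    "tool-frame shift/twist fractions to world TCP x,y,z; yawY = world angle (deg) of tool y"
    from rig import manip
    from scipy.spatial.transform import Rotation as Ro
    s=manip.get_state();q=np.array(s["ee_rot"]);R=Ro.from_quat(q[[1,2,3,0]]).as_matrix()
    p=np.array(s["position"]);t=0
    ya=np.degrees(np.arctan2(R[1,1],R[0,1]))
    if yawY is not None: t=-((yawY-ya+90)%180-90)/180
    print("t",round(s["clock"],2),"p",p.round(4),"yawY",round(ya,2),"w",round(s["width"],4),"F",np.round(s["contact_force"],1),"M",np.round(s["moment"],2),"tilt",np.degrees(np.arccos(-R[2,2])).round(2))
    print("cmd",(R.T@(np.array([x,y,z])-p)/.5).round(4),"tw",round(t,4))
E
python3 -c "
from h import go
go(.5544,.0854,.23,78.6)"
```

```text
t 0.1 p [0.1746 0.5474 0.2445] yawY 72.31 w 0.0855 F [-0.5  0.   0.2] M [-0.04 -0.02 -0.02] tilt 0.1
cmd [-1.0045 -0.6493  0.0299] tw -0.035
```

Request:
step_arm(moves=[-0.5, -0.325, 0.01, -0.035, -1, -0.5, -0.325, 0.01, -0.035, -1, -0.5, -0.325, 0.01, -0.035, -1, -0.5, -0.325, 0.01, -0.035, -1, -0.5, -0.325, 0.01, -0.035, -1])

```text
clock: 0.6
position: [0.3337, 0.3526, 0.2408]
ee_rot: [-0.0, 0.099, 0.995, -0.0]
contact_force: [1.1, -0.3, 0.1]
width: 0.0853
```

```bash
python3 -c "
from h import go
go(.5544,.0854,.23,78.6)"
```

```text
t 0.6 p [0.3337 0.3526 0.2408] yawY 78.64 w 0.0853 F [ 1.1 -0.3  0.1] M [ 0.03 -0.03 -0.03] tilt 0.01
cmd [-0.5381 -0.437   0.0217] tw 0.0002
```

Request:
step_arm(moves=[-0.538, -0.437, 0.022, 0, -0.9, -0.538, -0.437, 0.022, 0, -0.9, -0.538, -0.437, 0.022, 0, -0.9, -0.538, -0.437, 0.022, 0, -0.9, -0.538, -0.437, 0.022, 0, -0.9])

```text
clock: 1.1
position: [0.4928, 0.1598, 0.2329]
ee_rot: [-0.0, 0.099, 0.995, 0.0]
contact_force: [0.9, 1.2, -0.8]
width: 0.0813
```

```bash
python3 -c "
from h import go
go(.5544,.0854,.23,78.6)"
```

```text
t 1.1 p [0.4928 0.1598 0.2329] yawY 78.59 w 0.0813 F [ 0.9  1.2 -0.8] M [ 0.05 -0.    0.  ] tilt 0.02
cmd [-0.1502 -0.1215  0.0057] tw -0.0
```

Request:
step_arm(moves=[-0.15, -0.1215, 0.006, 0, -0.9, -0.15, -0.1215, 0.006, 0, -0.9, -0.15, -0.1215, 0.006, 0, -0.9, -0.15, -0.1215, 0.006, 0, -0.9])

```text
clock: 1.5
position: [0.5535, 0.0864, 0.2293]
ee_rot: [-0.001, 0.1, 0.995, 0.0]
contact_force: [0.2, 0.4, -0.1]
width: 0.0812
```

```bash
python3 - <<'E'
from h import *
from rig import get_image
go(.5544,.0854,.23,78.6)
d=get_image("wrist");np.savez("w1.npz",**d)
print(d["T_tool_cam"].round(3) if hasattr(d["T_tool_cam"],'round') else d["T_tool_cam"],d["fx"],d["k1"])
cv2.imwrite("pics/w1.png",d["frame"])
E
```

```text
t 1.5 p [0.5535 0.0864 0.2293] yawY 78.47 w 0.0812 F [ 0.2  0.4 -0.1] M [-0.03 -0.02  0.04] tilt 0.14
cmd [-0.0023 -0.0017 -0.0015] tw -0.0007
[[-0.    -0.959 -0.282  0.073]
 [ 1.     0.    -0.001  0.001]
 [ 0.001 -0.282  0.959 -0.127]
 [ 0.     0.     0.     1.   ]] 292.8352292848387 -0.019514238602216908
```

View pics/w1.png

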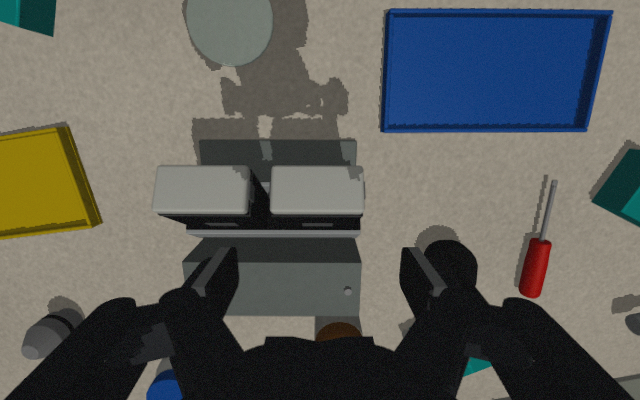

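The wrist view shows both lids. Cassette A is on the right at (273–363, 167–214) and B is on the left at (153–250, 167–214). The fingers straddle columns 235–402.

```bash
python3 - <<'E'
from h import *
d=load("w1");g=cv2.cvtColor(d["frame"],cv2.COLOR_BGR2GRAY).astype(int)
for r in(180,200):print(r,[(c,g[r,c]) for c in range(246,276,1) if abs(g[r,c+1]-g[r,c-1])>30],[(c,g[r,c]) for c in range(355,372) if abs(g[r,c+1]-g[r,c-1])>20])
print([(r,g[r,320]) for r in range(155,240) if abs(g[r+1,320]-g[r-1,320])>20])
T=d["T_tool_cam"]
a=np.radians(78.5-90);Y=np.array([-np.sin(a),np.cos(a)]);X=np.array([Y[1],-Y[0]])
p=np.array([.5535,.0864,.2293])
Rt=np.c_[np.r_[-X,0],np.r_[Y,0],[0,0,-1.]]
def wp(px,z):
    s=slopes(d,px);r=(np.c_[s,np.ones(len(s))]@T[:3,:3].T)@Rt.T;o=p+Rt@T[:3,3]
    return o+r*((z-o[2])/r[:,2:])
for nm,px,z in(("rear",[(153,214),(250,214),(271,214),(363,214)],.1396),("front",[(159,166),(250,166),(273,166),(363,166)],.1196)):
    w=wp(np.array(px,float),z)[:,:2];o=np.array([.5875,.03])
    print(nm,w.round(4).tolist(),"rel tool X,Y",np.c_[(w-p[:2])@X,(w-p[:2])@Y].round(4).tolist())
E
```

```text
180 [(247, np.int64(92)), (248, np.int64(78)), (249, np.int64(57)), (250, np.int64(26)), (270, np.int64(53)), (271, np.int64(101)), (272, np.int64(125))] [(357, np.int64(126)), (358, np.int64(102)), (359, np.int64(96)), (360, np.int64(128))]
200 [(247, np.int64(82)), (248, np.int64(54)), (269, np.int64(29)), (270, np.int64(99)), (271, np.int64(121))] [(365, np.int64(139))]
[(165, np.int64(74)), (166, np.int64(106)), (167, np.int64(133)), (212, np.int64(134)), (213, np.int64(123)), (214, np.int64(74)), (215, np.int64(36)), (217, np.int64(33)), (218, np.int64(16)), (222, np.int64(22)), (223, np.int64(57)), (225, np.int64(58)), (226, np.int64(30)), (229, np.int64(31)), (230, np.int64(104)), (234, np.int64(106)), (236, np.int64(99)), (237, np.int64(75)), (238, np.int64(49))]
rear [[0.5302, -0.0419], [0.5455, 0.0334], [0.5487, 0.0495], [0.5631, 0.1202]] rel tool X,Y [[0.0028, -0.1304], [0.0027, -0.0536], [0.0027, -0.0371], [0.0026, 0.035]]
front [[0.4961, -0.0354], [0.5112, 0.038], [0.515, 0.0565], [0.5296, 0.1285]] rel tool X,Y [[-0.0319, -0.1308], [-0.0318, -0.0558], [-0.0318, -0.037], [-0.0318, 0.0364]]
```

Request:
step_arm(moves=[0.004, 0.0036, 0.13, 0, -0.86, 0.004, 0.0036, 0.13, 0, -0.86, 0.004, 0.0036, 0.13, 0, -0.86])

```text
clock: 1.85
position: [0.5485, 0.0909, 0.1626]
ee_rot: [-0.003, 0.098, 0.995, -0.0]
contact_force: [-0.2, 0.5, -0.2]
width: 0.0795
```

```bash
python3 - <<'E'
from h import *
a=np.radians(-11.5);X=np.array([np.cos(a),np.sin(a)]);Y=np.array([-X[1],X[0]])
p=np.array([.5535,.0864])-.001*X+.001*Y
go(*p,.098,78.5)
E
```

```text
t 1.85 p [0.5485 0.0909 0.1626] yawY 78.74 w 0.0795 F [-0.2  0.5 -0.2] M [-0.02  0.03 -0.02] tilt 0.4
cmd [-0.0105 -0.0048  0.1292] tw 0.0013
```

Request:
step_arm(moves=[0, 0, 0, 0, -0.86, 0, 0, 0, 0, -0.86])

```text
clock: 2.05
position: [0.5527, 0.0902, 0.1669]
ee_rot: [0.002, 0.099, 0.995, 0.0]
contact_force: [1.1, 0.3, 0.6]
width: 0.0797
```

```bash
python3 - <<'E'
from h import *
go(.5527,.0876,.098,78.5)
E
```

```text
t 2.05 p [0.5527 0.0902 0.1669] yawY 78.68 w 0.0797 F [1.1 0.3 0.6] M [-0.01  0.03  0.02] tilt 0.18
cmd [-0.0005 -0.0052  0.1378] tw 0.001
```

Request:
step_arm(moves=[0, 0, 0, 0, -0.86, 0, 0, 0, 0, -0.86])

```text
clock: 2.25
position: [0.5525, 0.0896, 0.1663]
ee_rot: [0.001, 0.099, 0.995, 0.0]
contact_force: [0.1, 0.2, 0.4]
width: 0.0792
```

```bash
python3 - <<'E'
from h import *
go(.5527,.0876,.098,78.5)
from rig import get_image
for i in range(3): get_image("wrist"); go(.5527,.0876,.098,78.5)
E
```

```text
t 2.25 p [0.5525 0.0896 0.1663] yawY 78.62 w 0.0792 F [0.1 0.2 0.4] M [ 0.   -0.05  0.  ] tilt 0.13
cmd [-0.0008 -0.0039  0.1366] tw 0.0007
t 2.3 p [0.5524 0.0894 0.1661] yawY 78.61 w 0.0794 F [ 0.4 -0.4 -0.6] M [-0.    0.05 -0.  ] tilt 0.1
cmd [-0.0011 -0.0036  0.1361] tw 0.0006
t 2.35 p [0.5522 0.0894 0.1658] yawY 78.6 w 0.0798 F [ 0.6 -0.6  0.5] M [ 0.01  0.01 -0.01] tilt 0.07
cmd [-0.0015 -0.0035  0.1356] tw 0.0006
t 2.4 p [0.5522 0.0894 0.1656] yawY 78.6 w 0.0791 F [-0.2 -0.2  0.5] M [-0.03  0.03  0.01] tilt 0.04
cmd [-0.0017 -0.0033  0.1351] tw 0.0006
```

Request:
step_arm(moves=[-0.0017, -0.0033, 0.02, 0, -0.86, -0.0017, -0.0033, 0.04, 0, -0.86, -0.0017, -0.0033, 0.06, 0, -0.86, -0.0017, -0.0033, 0.06, 0, -0.86, -0.0017, -0.0033, 0.06, 0, -0.86])

```text
clock: 2.9
position: [0.552, 0.0875, 0.1343]
ee_rot: [-0.001, 0.099, 0.995, -0.0]
contact_force: [-0.9, -0.8, -0.5]
width: 0.0797
```

```bash
python3 - <<'E'
from h import *
go(.5527,.0876,.098,78.5)
from rig import get_image
d=get_image("wrist");cv2.imwrite("pics/w2.png",d["frame"][120:340,150:500].repeat(2,0).repeat(2,1))
E
```

```text
t 2.9 p [0.552  0.0875 0.1343] yawY 78.6 w 0.0797 F [-0.9 -0.8 -0.5] M [-0.06  0.07 -0.01] tilt 0.11
cmd [-0.0016  0.0005  0.0726] tw 0.0006
```

View pics/w2.png

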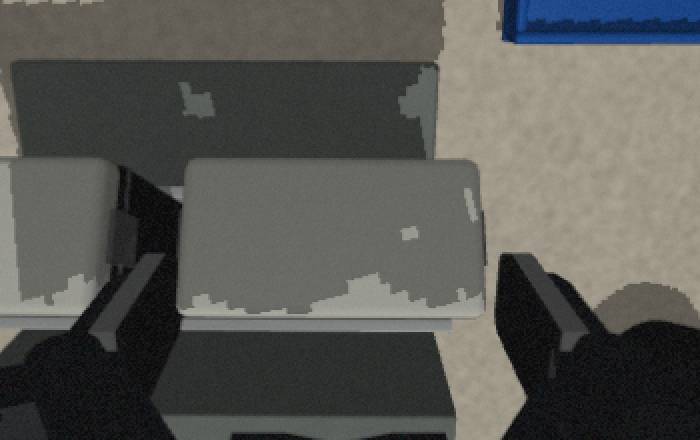

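The crop shows both fingertips clear of lid A, with about 14 px on the left (163 to 177) and 12 px on the right (485 to 497). The inner finger sits in the gap between the two cassettes, so I'm descending.

Request:
step_arm(moves=[-0.0015, 0, 0.02, 0, -0.86, -0.0015, 0, 0.04, 0, -0.86, -0.0015, 0, 0.06, 0, -0.86, -0.0015, 0, 0.072, 0, -0.86, -0.0015, 0, 0.072, 0, -0.86])

```text
clock: 3.45
position: [0.553, 0.0872, 0.1002]
ee_rot: [-0.0, 0.099, 0.995, -0.0]
contact_force: [-2.8, -1.0, 11.0]
width: 0.0794
```

```bash
python3 - <<'E'
from h import *
go(.5527,.0876,.098,78.5)
E
```

```text
t 3.45 p [0.553  0.0872 0.1002] yawY 78.61 w 0.0794 F [-2.8 -1.  11. ] M [-0.71  0.56 -0.17] tilt 0.04
cmd [0.0008 0.0006 0.0043] tw 0.0006
```

Request:
step_arm(moves=[0, 0, -0.012, 0, -0.86, 0, 0, -0.012, 0, -0.86])

```text
clock: 3.65
position: [0.5533, 0.0875, 0.1053]
ee_rot: [0.0, 0.099, 0.995, 0.0]
contact_force: [-0.0, -2.0, 0.6]
width: 0.0796
```

```bash
python3 - <<'E'
from h import *
go(.5527,.0876,.098,78.5)
E
```

```text
t 3.65 p [0.5533 0.0875 0.1053] yawY 78.61 w 0.0796 F [-0.  -2.   0.6] M [-0.28  0.11 -0.08] tilt 0.03
cmd [ 0.0013 -0.0001  0.0147] tw 0.0006
```

Contact is relieved. Closing the jaws.

Request:
step_arm(moves=[0, 0, -0.004, 0, 0, 0, 0, -0.004, 0, 0, 0, 0, -0.004, 0, 0, 0, 0, -0.004, 0, 0, 0, 0, -0.004, 0, 0], force=80)

```text
clock: 4.15
position: [0.5529, 0.0876, 0.1067]
ee_rot: [-0.0, 0.099, 0.995, 0.0]
contact_force: [0.4, 0.1, -2.0]
width: 0.0747
```

```bash
python3 - <<'E'
from h import *
go(.5527,.0876,.098,78.5)
E
```

```text
t 4.15 p [0.5529 0.0876 0.1067] yawY 78.61 w 0.0747 F [ 0.4  0.1 -2. ] M [-0.04  0.04  0.01] tilt 0.05
cmd [ 0.0005 -0.      0.0174] tw 0.0006
```

Request:
step_arm(moves=[0.005, 0, -0.0087, 0, 0, 0.01, 0, -0.0173, 0, 0, 0.015, 0, -0.026, 0, 0, 0.02, 0, -0.0346, 0, 0, 0.02, 0, -0.0346, 0, 0], force=60)

```text
clock: 4.65
position: [0.5435, 0.0896, 0.1255]
ee_rot: [0.001, 0.099, 0.995, 0.0]
contact_force: [-0.2, 0.3, -1.6]
width: 0.075
```

```bash
python3 - <<'E'
from h import *
go(.5427,.0896,.1243,78.5)
E
```

```text
t 4.65 p [0.5435 0.0896 0.1255] yawY 78.61 w 0.075 F [-0.2  0.3 -1.6] M [ 0.01 -0.01  0.03] tilt 0.09
cmd [ 0.0015 -0.0003  0.0023] tw 0.0006
```

Request:
step_arm(moves=[-0.012, 0, -0.01, 0, 0, -0.024, 0, -0.019, 0, 0, -0.036, 0, -0.0265, 0, 0, -0.052, 0, -0.033, 0, 0, -0.068, 0, -0.039, 0, 0], force=25)

```text
clock: 5.15
position: [0.5717, 0.0829, 0.1419]
ee_rot: [-0.007, 0.1, 0.995, -0.0]
contact_force: [-7.8, 0.4, -5.1]
width: 0.0751
```

```bash
python3 - <<'E'
from h import *
go(.5427,.0896,.1243,78.5)
E
```

```text
t 5.15 p [0.5717 0.0829 0.1419] yawY 78.58 w 0.0751 F [-7.8  0.4 -5.1] M [ 0.27  1.56 -0.09] tilt 0.78
cmd [0.059  0.0018 0.0359] tw 0.0004
```

Request:
step_arm(moves=[-0.008, 0, -0.0025, 0, 0, -0.016, 0, -0.005, 0, 0, -0.016, 0, -0.005, 0, 0])

```text
clock: 5.45
position: [0.5797, 0.0813, 0.144]
ee_rot: [-0.007, 0.1, 0.995, -0.0]
contact_force: [-7.1, 0.5, -5.1]
width: 0.0751
```

```bash
python3 - <<'E'
from h import *
go(.5427,.0896,.1243,78.5)
from rig import get_image
d=get_image("scene");cv2.imwrite("pics/s2.png",cv2.resize(d["frame"][110:260,230:430],None,fx=4,fy=4,interpolation=cv2.INTER_CUBIC))
E
```

```text
t 5.45 p [0.5797 0.0813 0.144 ] yawY 78.57 w 0.0751 F [-7.1  0.5 -5.1] M [ 0.16  1.66 -0.04] tilt 0.78
cmd [0.0754 0.0017 0.0405] tw 0.0004
```

View pics/s2.png

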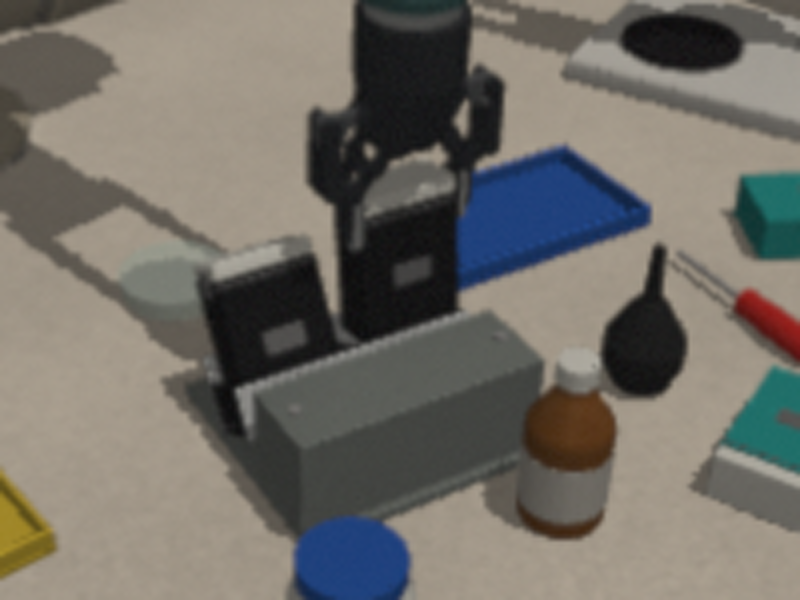

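Cassette A now stands almost upright in the jaws at (400,260) in the crop. B still leans in its slot. I'll push a little further and then lift.

Request:
step_arm(moves=[-0.01, 0, -0.001, 0, 0, -0.01, 0, -0.001, 0, 0])

```text
clock: 5.7
position: [0.5845, 0.0803, 0.1449]
ee_rot: [-0.007, 0.1, 0.995, -0.0]
contact_force: [-7.0, 0.6, -2.6]
width: 0.0752
```

Request:
step_arm(moves=[0, 0, -0.04, 0, 0, 0, 0, -0.09, 0, 0, 0, 0, -0.15, 0, 0, 0, 0, -0.21, 0, 0, 0, 0, -0.22, 0, 0], force=50)

```text
clock: 6.2
position: [0.5927, 0.0799, 0.2615]
ee_rot: [0.005, 0.099, 0.995, 0.0]
contact_force: [-0.4, 1.1, -1.4]
width: 0.0752
```

Request:
step_arm(moves=[0, 0, 0, 0, 0, 0, 0, 0, 0, 0])

```text
clock: 6.4
position: [0.5889, 0.08, 0.2554]
ee_rot: [-0.001, 0.099, 0.995, -0.0]
contact_force: [-0.6, 0.1, -2.0]
width: 0.0747
```

```bash
python3 - <<'E'
from h import *
go(.5427,.0896,.1243,78.5)
from rig import get_image,manip
for i in range(3): d=get_image("wrist");print(manip.get_state()["contact_force"])
d=get_image("scene");cv2.imwrite("pics/s3.png",cv2.resize(d["frame"][50:230,230:430],None,fx=3,fy=3,interpolation=cv2.INTER_CUBIC))
E
```

```text
t 6.4 p [0.5889 0.08   0.2554] yawY 78.6 w 0.0747 F [-0.6  0.1 -2. ] M [-0.01 -0.03  0.02] tilt 0.14
cmd [0.0937 0.0007 0.2624] tw 0.0006
[-0.01268014  0.03901425 -1.71806228]
[-0.01206965  0.15405189 -1.82361732]
[-0.70433773 -0.21055229 -1.30257018]
```

View pics/s3.png

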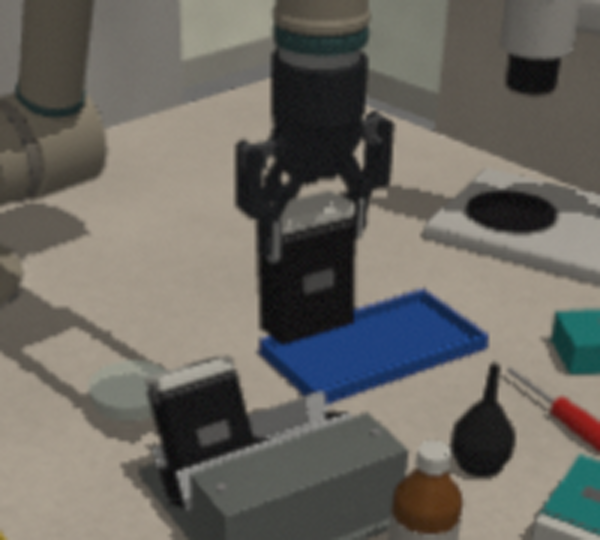

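A hangs upright at (307,280) in the crop and weighs about 1.7 N, so it is light and goes in the yellow tray. The blue tray stays free for now and B is still seated.

```bash
python3 - <<'E'
from h import *
go(.537,-.143,.257,86)
E
```

```text
t 6.6 p [0.5889 0.0801 0.2554] yawY 78.61 w 0.075 F [-0.1  0.9 -2.3] M [-0.03  0.02  0.04] tilt 0.16
cmd [ 0.0136 -0.4579 -0.003 ] tw -0.0411
```

Request:
step_arm(moves=[0.002, -0.06, -0.003, -0.008, 0, 0.005, -0.15, -0.003, -0.016, 0, 0.008, -0.24, -0.003, -0.024, 0, 0.011, -0.33, -0.003, -0.032, 0, 0.013, -0.42, -0.003, -0.041, 0])

```text
clock: 7.1
position: [0.5408, -0.1258, 0.2578]
ee_rot: [-0.0, 0.034, 0.999, 0.0]
contact_force: [0.9, -0.8, -2.1]
width: 0.0748
```

```bash
python3 - <<'E'
from h import *
go(.485,-.3667,.255,86)
E
```

```text
t 7.1 p [ 0.5408 -0.1258  0.2578] yawY 86.08 w 0.0748 F [ 0.9 -0.8 -2.1] M [-0.   -0.06  0.01] tilt 0.06
cmd [ 0.0783 -0.4883  0.0054] tw 0.0004
```

Request:
step_arm(moves=[0.016, -0.1, 0.003, 0, 0, 0.032, -0.2, 0.005, 0, 0, 0.048, -0.3, 0.005, 0, 0, 0.063, -0.39, 0.005, 0, 0, 0.073, -0.455, 0.005, 0, 0])

```text
clock: 7.6
position: [0.4879, -0.352, 0.255]
ee_rot: [-0.001, 0.036, 0.999, -0.0]
contact_force: [-0.2, -0.3, -1.7]
width: 0.075
```

Request:
step_arm(moves=[0.005, -0.033, 0, 0, 0, 0.005, -0.033, 0, 0, 0, 0.005, -0.033, 0, 0, 0])

```text
clock: 7.9
position: [0.4858, -0.3638, 0.2554]
ee_rot: [-0.0, 0.035, 0.999, 0.001]
contact_force: [0.5, 1.6, -1.0]
width: 0.0749
```

```bash
python3 - <<'E'
from h import *
go(.485,-.3667,.125,86)
E
```

```text
t 7.9 p [ 0.4858 -0.3638  0.2554] yawY 85.99 w 0.0749 F [ 0.5  1.6 -1. ] M [ 0.05 -0.02  0.01] tilt 0.15
cmd [ 0.0009 -0.0065  0.2607] tw -0.0001
```

Request:
step_arm(moves=[0.001, -0.003, 0.04, 0, 0, 0.001, -0.003, 0.1, 0, 0, 0.001, -0.003, 0.16, 0, 0, 0.001, -0.003, 0.22, 0, 0, 0.001, -0.003, 0.25, 0, 0])

```text
clock: 8.4
position: [0.4846, -0.3627, 0.1284]
ee_rot: [-0.002, 0.034, 0.999, 0.002]
contact_force: [0.4, 0.0, -1.2]
width: 0.0748
```

Request:
step_arm(moves=[0, 0, 0.01, 0, 0, 0, 0, 0.02, 0, 0, 0, 0, 0.02, 0, 0, 0, 0, 0.02, 0, 0])

```text
clock: 8.8
position: [0.4858, -0.3666, 0.122]
ee_rot: [0.001, 0.035, 0.999, -0.001]
contact_force: [0.3, 0.1, -2.9]
width: 0.075
```

```bash
python3 - <<'E'
from h import *
go(.485,-.3667,.125,86)
from rig import get_image
d=get_image("scene");cv2.imwrite("pics/s4.png",cv2.resize(d["frame"][130:300,120:270],None,fx=4,fy=4,interpolation=cv2.INTER_CUBIC)[:600])
E
```

```text
t 8.8 p [ 0.4858 -0.3666  0.122 ] yawY 86.01 w 0.075 F [ 0.3  0.1 -2.9] M [-0.06 -0.01 -0.03] tilt 0.11
cmd [ 0.0015 -0.0003 -0.0059] tw 0.0001
```

View pics/s4.png

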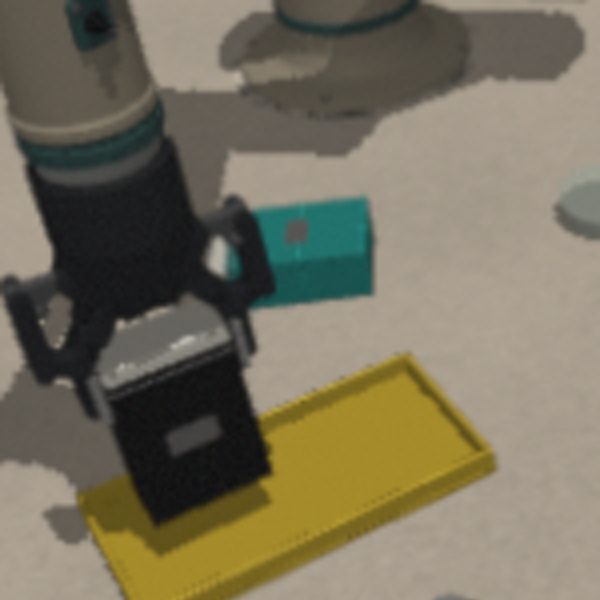

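Cassette A hangs upright just above the yellow tray's far half, around (190,440) in the crop. I'll lower it slowly.

Request:
step_arm(moves=[0.001, 0, 0.006, 0, 0, 0.001, 0, 0.012, 0, 0, 0.001, 0, 0.018, 0, 0, 0.001, 0, 0.024, 0, 0, 0.001, 0, 0.024, 0, 0])

```text
clock: 9.35
position: [0.4842, -0.3663, 0.1083]
ee_rot: [-0.0, 0.035, 0.999, 0.0]
contact_force: [0.0, -0.5, -1.6]
width: 0.075
```

Request:
step_arm(moves=[0, 0, 0.004, 0, 0, 0, 0, 0.008, 0, 0, 0, 0, 0.012, 0, 0, 0, 0, 0.012, 0, 0])

```text
clock: 9.75
position: [0.4844, -0.3663, 0.1026]
ee_rot: [-0.0, 0.035, 0.999, 0.0]
contact_force: [-0.5, -0.1, -1.5]
width: 0.0752
```

Request:
step_arm(moves=[0, 0, 0.003, 0, 0, 0, 0, 0.006, 0, 0, 0, 0, 0.009, 0, 0, 0, 0, 0.009, 0, 0])

```text
clock: 10.15
position: [0.4844, -0.3664, 0.0981]
ee_rot: [-0.0, 0.035, 0.999, 0.0]
contact_force: [0.3, -0.6, -1.6]
width: 0.0751
```

Request:
step_arm(moves=[0, 0, 0.003, 0, 0, 0, 0, 0.005, 0, 0, 0, 0, 0.005, 0, 0])

```text
clock: 10.45
position: [0.4845, -0.3664, 0.0958]
ee_rot: [-0.0, 0.035, 0.999, 0.0]
contact_force: [-0.5, 0.4, -1.3]
width: 0.075
```

Request:
step_arm(moves=[0, 0, 0.003, 0, 0, 0, 0, 0.005, 0, 0, 0, 0, 0.005, 0, 0], force=25)

```text
clock: 10.75
position: [0.4844, -0.3664, 0.0932]
ee_rot: [-0.0, 0.035, 0.999, 0.0]
contact_force: [-1.4, -0.0, -1.4]
width: 0.0756
```

Request:
step_arm(moves=[0, 0, 0.003, 0, 0, 0, 0, 0.005, 0, 0, 0, 0, 0.005, 0, 0])

```text
clock: 11.05
position: [0.4848, -0.3666, 0.0921]
ee_rot: [0.0, 0.035, 0.999, -0.0]
contact_force: [-0.0, -0.5, 4.4]
width: 0.0752
```

Contact. A slight press will level it, and then I'll release slowly.

Request:
step_arm(moves=[0, 0, 0.003, 0, 0, 0, 0, 0.003, 0, 0])

```text
clock: 11.25
position: [0.485, -0.3667, 0.092]
ee_rot: [0.001, 0.035, 0.999, -0.0]
contact_force: [-0.9, 3.1, 12.4]
width: 0.0751
```

Request:
step_arm(moves=[0, 0, 0, 0, -0.8, 0, 0, 0, 0, -0.83, 0, 0, 0, 0, -0.88, 0, 0, 0, 0, -0.9, 0, 0, 0, 0, -0.9])

```text
clock: 11.75
position: [0.4845, -0.3665, 0.0891]
ee_rot: [-0.0, 0.035, 0.999, 0.0]
contact_force: [0.6, 0.6, -0.5]
width: 0.0812
```

```bash
python3 - <<'E'
from h import *
go(.485,-.3667,.125,86)
E
```

```text
t 11.75 p [ 0.4845 -0.3665  0.0891] yawY 85.99 w 0.0812 F [ 0.6  0.6 -0.5] M [-0.02  0.03  0.03] tilt 0.03
cmd [-0.0011 -0.0003 -0.0717] tw -0.0001
```

Request:
step_arm(moves=[0, 0, -0.02, 0, -0.92, 0, 0, -0.06, 0, -0.95, 0, 0, -0.13, 0, -1, 0, 0, -0.21, 0, -1, 0, 0, -0.28, 0, -1])

```text
clock: 12.25
position: [0.4847, -0.3667, 0.232]
ee_rot: [0.001, 0.035, 0.999, -0.0]
contact_force: [0.4, -1.1, 0.0]
width: 0.0856
```

```bash
python3 - <<'E'
from h import *
go(.5346,-.006,.23,78.5)
E
```

```text
t 12.25 p [ 0.4847 -0.3667  0.232 ] yawY 85.99 w 0.0856 F [ 0.4 -1.1  0. ] M [ 0.04 -0.01 -0.05] tilt 0.09
cmd [-0.0491  0.7265  0.0035] tw 0.0416
```

Request:
step_arm(moves=[-0.006, 0.08, 0.003, 0.008, -1, -0.012, 0.18, 0.003, 0.016, -1, -0.018, 0.28, 0.003, 0.024, -1, -0.025, 0.38, 0.003, 0.033, -1, -0.032, 0.48, 0.003, 0.0416, -1])

```text
clock: 12.75
position: [0.5173, -0.1269, 0.2289]
ee_rot: [0.001, 0.101, 0.995, -0.0]
contact_force: [1.3, -0.5, -0.4]
width: 0.0854
```

```bash
python3 - <<'E'
from h import *
go(.5346,-.006,.23,78.5)
E
```

```text
t 12.75 p [ 0.5173 -0.1269  0.2289] yawY 78.4 w 0.0854 F [ 1.3 -0.5 -0.4] M [-0.01 -0.03 -0.04] tilt 0.08
cmd [ 0.0147  0.2438 -0.0022] tw -0.0006
```

Request:
step_arm(moves=[0.005, 0.1, -0.002, 0, -1, 0.013, 0.19, -0.002, 0, -1, 0.0145, 0.235, -0.002, 0, -1, 0.0145, 0.235, -0.002, 0, -1, 0.0145, 0.235, -0.002, 0, -1])

```text
clock: 13.25
position: [0.5336, -0.0121, 0.2295]
ee_rot: [0.0, 0.099, 0.995, -0.0]
contact_force: [0.1, -0.3, -0.3]
width: 0.0853
```

```bash
python3 - <<'E'
from h import *
go(.5346,-.006,.23,78.5)
from rig import get_image,manip
s=manip.get_state();d=get_image("wrist");np.savez("w3.npz",p=s["position"],q=s["ee_rot"],**d);cv2.imwrite("pics/w3.png",d["frame"])
E
```

```text
t 13.25 p [ 0.5336 -0.0121  0.2295] yawY 78.59 w 0.0853 F [ 0.1 -0.3 -0.3] M [-0.01 -0.    0.05] tilt 0.07
cmd [ 0.0005  0.0123 -0.001 ] tw 0.0005
```

View pics/w3.png

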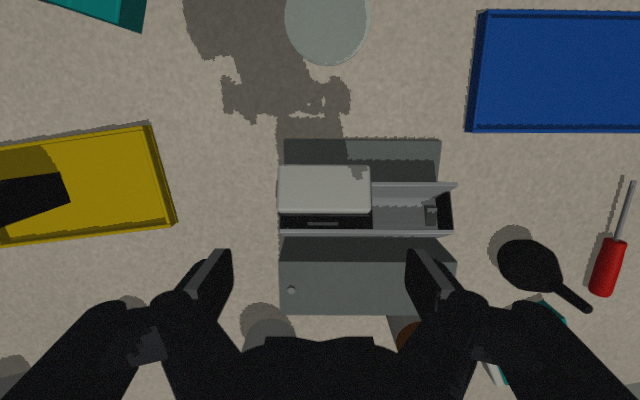

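B's lid is at (276–371, 165–214) and A stands in the yellow tray at the left edge. Computing the offset.

```bash
python3 - <<'E'
from h import *
from scipy.spatial.transform import Rotation as Ro
d=load("w3");q=d["q"];R=Ro.from_quat(q[[1,2,3,0]]).as_matrix();T=d["T_tool_cam"];p=d["p"]
for px,z in(([(276,214),(371,214)],.1396),([(279,165.5),(370,165.5)],.1196)):
    s=slopes(d,np.array(px,float));r=(np.c_[s,np.ones(2)]@T[:3,:3].T)@R.T;o=p+R@T[:3,3]
    w=o+r*((z-o[2])/r[:,2:]);print(((w-p)@R).round(4).tolist())
go(.5346,-.006,.23,78.5)
E
```

```text
[[-0.0028, -0.0332, 0.09], [-0.0027, 0.0413, 0.0899]]
[[0.0322, -0.0321, 0.1099], [0.0322, 0.0422, 0.1099]]
t 13.3 p [ 0.5336 -0.0127  0.2294] yawY 78.51 w 0.0855 F [-0.1 -0.3  0.3] M [0.05 0.05 0.03] tilt 0.06
cmd [ 0.0007  0.0136 -0.0013] tw 0.0
```

Request:
step_arm(moves=[0.003, 0.01, 0.02, 0, -1, 0.003, 0.01, 0.06, 0, -1, 0.003, 0.01, 0.1, 0, -1, 0.003, 0.01, 0.13, 0, -1, 0.003, 0.01, 0.13, 0, -1])

```text
clock: 13.8
position: [0.531, -0.0076, 0.1612]
ee_rot: [-0.003, 0.101, 0.995, 0.0]
contact_force: [0.0, 0.8, -0.8]
width: 0.085
```

```bash
python3 - <<'E'
from h import *
from scipy.spatial.transform import Rotation as Ro
d=load("w3");q=d["q"];R=Ro.from_quat(q[[1,2,3,0]]).as_matrix();t=d["p"]+R@[.001,.0045,0];print(t)
go(t[0],t[1],.101,78.5)
E
```

```text
[ 0.53354019 -0.00744429  0.22952089]
t 13.8 p [ 0.531  -0.0076  0.1612] yawY 78.39 w 0.085 F [ 0.   0.8 -0.8] M [ 0.01 -0.01  0.07] tilt 0.34
cmd [-0.0057  0.0013  0.1204] tw -0.0006
```

Request:
step_arm(moves=[0, 0, 0.025, 0, -1, 0, 0, 0.05, 0, -1, 0, 0, 0.075, 0, -1, 0, 0, 0.1, 0, -1, 0, 0, 0.11, 0, -1])

```text
clock: 14.3
position: [0.5321, -0.0067, 0.1073]
ee_rot: [-0.001, 0.1, 0.995, 0.0]
contact_force: [0.6, 0.4, -0.9]
width: 0.0853
```

Request:
step_arm(moves=[0, 0, 0.004, 0, -1, 0, 0, 0.004, 0, -1])

```text
clock: 14.5
position: [0.5332, -0.0068, 0.1068]
ee_rot: [-0.0, 0.1, 0.995, 0.0]
contact_force: [-0.2, -0.5, 0.5]
width: 0.0853
```

```bash
python3 - <<'E'
from h import *
go(.5335,-.0075,.101,78.5)
E
```

```text
t 14.5 p [ 0.5332 -0.0068  0.1068] yawY 78.5 w 0.0853 F [-0.2 -0.5  0.5] M [0.   0.02 0.03] tilt 0.01
cmd [-0.0009 -0.0012  0.0116] tw 0.0
```

Free of contact, so I'm closing at the same height as before.

Request:
step_arm(moves=[0, -0.001, 0.002, 0, -0.8, 0, -0.001, 0.002, 0, -0.6, 0, -0.001, 0.002, 0, -0.3, 0, -0.001, 0.002, 0, 0, 0, -0.001, 0.002, 0, 0], force=80)

```text
clock: 15.0
position: [0.5335, -0.0076, 0.1069]
ee_rot: [0.001, 0.1, 0.995, -0.0]
contact_force: [-1.7, -1.2, 6.5]
width: 0.0748
```

Request:
step_arm(moves=[0.005, 0, -0.0087, 0, 0, 0.01, 0, -0.0173, 0, 0, 0.015, 0, -0.026, 0, 0, 0.02, 0, -0.0346, 0, 0, 0.02, 0, -0.0346, 0, 0])

```text
clock: 15.5
position: [0.5235, -0.0053, 0.1242]
ee_rot: [0.001, 0.1, 0.995, 0.0]
contact_force: [2.0, -0.6, 1.8]
width: 0.0748
```

```bash
python3 - <<'E'
from h import *
go(.5335,-.0075,.101,78.5)
E
```

```text
t 15.5 p [ 0.5235 -0.0053  0.1242] yawY 78.5 w 0.0748 F [ 2.  -0.6  1.8] M [-0.15 -0.48  0.08] tilt 0.1
cmd [-0.0204 -0.0003  0.0465] tw 0.0
```

Request:
step_arm(moves=[-0.012, 0, -0.01, 0, 0, -0.024, 0, -0.019, 0, 0, -0.036, 0, -0.0265, 0, 0, -0.052, 0, -0.033, 0, 0, -0.068, 0, -0.039, 0, 0], force=30)

```text
clock: 16.0
position: [0.5497, -0.0109, 0.1401]
ee_rot: [-0.009, 0.1, 0.995, 0.001]
contact_force: [-6.5, 1.1, -1.7]
width: 0.0747
```

Request:
step_arm(moves=[-0.008, 0, -0.0025, 0, 0, -0.018, 0, -0.005, 0, 0, -0.026, 0, -0.006, 0, 0, -0.026, 0, -0.006, 0, 0])

```text
clock: 16.4
position: [0.561, -0.0132, 0.1428]
ee_rot: [-0.011, 0.1, 0.995, 0.001]
contact_force: [-10.5, 1.5, 0.1]
width: 0.075
```

```bash
python3 - <<'E'
from h import *
go(.5335,-.0075,.101,78.5)
E
```

```text
t 16.4 p [ 0.561  -0.0132  0.1428] yawY 78.48 w 0.075 F [-10.5   1.5   0.1] M [ 0.38  2.33 -0.05] tilt 1.22
cmd [0.0544 0.0003 0.0848] tw -0.0001
```

```bash
python3 - <<'E'
from h import *
from rig import get_image
d=get_image("scene");cv2.imwrite("pics/s5.png",cv2.resize(d["frame"][120:300,120:400],None,fx=2.8,fy=2.8,interpolation=cv2.INTER_CUBIC))
E
```

```text
(no output)
```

View pics/s5.png

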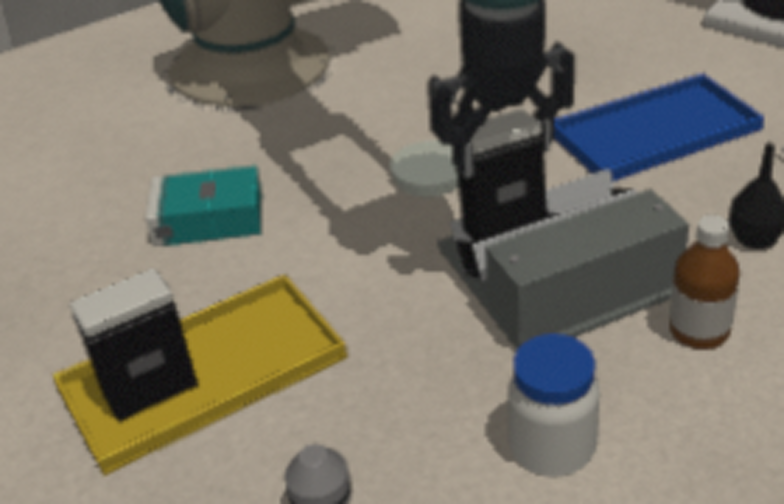

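A stands upright in the yellow tray at (135,345) in the crop, and B is nearly upright in the jaws at (505,190). I'll push a little further, lift and weigh.

Request:
step_arm(moves=[-0.006, 0, 0, 0, 0, -0.006, 0, 0, 0, 0])

```text
clock: 16.65
position: [0.5645, -0.0139, 0.143]
ee_rot: [-0.01, 0.1, 0.995, 0.001]
contact_force: [-9.3, 2.0, -1.8]
width: 0.0749
```

Request:
step_arm(moves=[0, 0, -0.03, 0, 0, 0, 0, -0.07, 0, 0, 0, 0, -0.12, 0, 0, 0, 0, -0.17, 0, 0, 0, 0, -0.21, 0, 0], force=60)

```text
clock: 17.15
position: [0.5722, -0.0153, 0.2519]
ee_rot: [-0.0, 0.1, 0.995, 0.0]
contact_force: [0.8, 0.3, -1.5]
width: 0.0747
```

Request:
step_arm(moves=[0, 0, 0, 0, 0, 0, 0, 0, 0, 0, 0, 0, 0, 0, 0, 0, 0, 0, 0, 0])

```text
clock: 17.55
position: [0.5714, -0.0152, 0.2491]
ee_rot: [-0.002, 0.1, 0.995, 0.0]
contact_force: [0.2, -1.0, -0.9]
width: 0.0748
```

```bash
python3 - <<'E'
from h import *
from rig import get_image
go(.5335,-.0075,.101,78.5)
d=get_image("scene");go(.48,.29,.25,78.9)
cv2.imwrite("pics/s6.png",cv2.resize(d["frame"][50:230,230:430],None,fx=3,fy=3,interpolation=cv2.INTER_CUBIC))
E
```

```text
t 17.55 p [ 0.5714 -0.0152  0.2491] yawY 78.5 w 0.0748 F [ 0.2 -1.  -0.9] M [-0.02 -0.03 -0.06] tilt 0.19
cmd [7.630e-02 1.000e-04 2.965e-01] tw -0.0
t 17.6 p [ 0.5715 -0.0152  0.2494] yawY 78.5 w 0.0751 F [-0.6 -0.8 -1.8] M [ 0.04 -0.01  0.04] tilt 0.16
cmd [ 3.011e-01  5.617e-01 -5.000e-04] tw -0.0022
```

B weighs about 1.5 N, so it is light too and goes in the yellow tray's free half.

```bash
python3 - <<'E'
from h import *
go(.4922,-.2629,.25,86)
E
```

```text
t 17.6 p [ 0.5715 -0.0152  0.2494] yawY 78.5 w 0.0751 F [-0.6 -0.8 -1.8] M [ 0.04 -0.01  0.04] tilt 0.16
cmd [ 0.0567 -0.517  -0.0011] tw -0.0417
```

Request:
step_arm(moves=[0.006, -0.06, 0, -0.008, 0, 0.014, -0.15, 0, -0.016, 0, 0.024, -0.24, 0, -0.024, 0, 0.035, -0.33, 0, -0.033, 0, 0.046, -0.42, 0, -0.0417, 0])

```text
clock: 18.1
position: [0.5068, -0.2178, 0.2501]
ee_rot: [-0.0, 0.034, 0.999, 0.0]
contact_force: [1.4, 0.7, -1.0]
width: 0.0749
```

Request:
step_arm(moves=[0, -0.04, 0, 0, 0, 0, -0.075, 0, 0, 0, 0, -0.09, 0, 0, 0, 0, -0.09, 0, 0, 0, 0, -0.09, 0, 0, 0])

```text
clock: 18.6
position: [0.5049, -0.2603, 0.2505]
ee_rot: [-0.0, 0.034, 0.999, 0.001]
contact_force: [-0.1, 0.7, -2.2]
width: 0.0748
```

```bash
python3 - <<'E'
from h import *
go(.4922,-.2629,.12,86)
E
```

```text
t 18.6 p [ 0.5049 -0.2603  0.2505] yawY 86.06 w 0.0748 F [-0.1  0.7 -2.2] M [-0.   -0.04  0.03] tilt 0.08
cmd [ 0.0248 -0.0073  0.2609] tw 0.0003
```

Request:
step_arm(moves=[0.012, -0.004, 0, 0, 0, 0.024, -0.004, 0.04, 0, 0, 0.024, -0.004, 0.1, 0, 0, 0.024, -0.004, 0.16, 0, 0, 0.024, -0.004, 0.21, 0, 0])

```text
clock: 19.1
position: [0.4919, -0.2612, 0.1447]
ee_rot: [-0.0, 0.034, 0.999, 0.0]
contact_force: [-0.0, 0.7, -1.2]
width: 0.075
```

Request:
step_arm(moves=[0, 0, 0.03, 0, 0, 0, 0, 0.05, 0, 0, 0, 0, 0.05, 0, 0, 0, 0, 0.05, 0, 0])

```text
clock: 19.5
position: [0.493, -0.2625, 0.1214]
ee_rot: [0.0, 0.035, 0.999, -0.0]
contact_force: [0.3, -0.1, -2.1]
width: 0.0754
```

```bash
python3 - <<'E'
from h import *
from rig import get_image
go(.4922,-.2629,.0925,86)
d=get_image("scene");cv2.imwrite("pics/s7.png",cv2.resize(d["frame"][130:290,120:300],None,fx=3.5,fy=3.5,interpolation=cv2.INTER_CUBIC))
E
```

```text
t 19.5 p [ 0.493  -0.2625  0.1214] yawY 86.04 w 0.0754 F [ 0.3 -0.1 -2.1] M [ 0.02 -0.06 -0.04] tilt 0.06
cmd [ 0.0016 -0.0009  0.0579] tw 0.0002
```

View pics/s7.png

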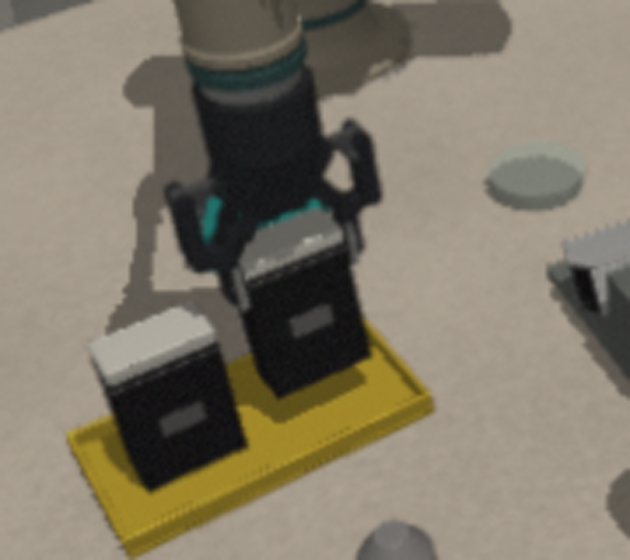

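Both cassettes look upright, and B hangs at (305,320) in the crop over the free half. I'll shift B 6 mm away from A for finger room, then lower it.

Request:
step_arm(moves=[0.001, 0.012, 0.01, 0, 0, 0.001, 0.012, 0.02, 0, 0, 0.001, 0.012, 0.03, 0, 0, 0.001, 0.012, 0.04, 0, 0, 0.001, 0.012, 0.045, 0, 0])

```text
clock: 20.05
position: [0.4922, -0.2564, 0.0975]
ee_rot: [-0.0, 0.035, 0.999, 0.0]
contact_force: [0.3, -0.8, -1.2]
width: 0.0749
```

Request:
step_arm(moves=[0, 0, 0.003, 0, 0, 0, 0, 0.005, 0, 0, 0, 0, 0.005, 0, 0], force=25)

```text
clock: 20.35
position: [0.4925, -0.2566, 0.0957]
ee_rot: [-0.0, 0.035, 0.999, 0.0]
contact_force: [0.1, 0.5, -1.8]
width: 0.0749
```

Request:
step_arm(moves=[0, 0, 0.003, 0, 0, 0, 0, 0.005, 0, 0, 0, 0, 0.005, 0, 0])

```text
clock: 20.65
position: [0.4925, -0.2566, 0.0932]
ee_rot: [0.0, 0.035, 0.999, 0.0]
contact_force: [0.2, -0.0, -1.6]
width: 0.0748
```

Request:
step_arm(moves=[0, 0, 0.003, 0, 0, 0, 0, 0.005, 0, 0, 0, 0, 0.005, 0, 0])

```text
clock: 20.95
position: [0.4929, -0.2566, 0.093]
ee_rot: [0.001, 0.035, 0.999, -0.0]
contact_force: [-1.8, 2.1, 11.6]
width: 0.0746
```

Request:
step_arm(moves=[0, 0, 0.003, 0, 0, 0, 0, 0.004, 0, 0, 0, 0, 0.004, 0, 0])

```text
clock: 21.25
position: [0.4932, -0.2566, 0.0928]
ee_rot: [0.001, 0.035, 0.999, -0.0]
contact_force: [-2.7, 2.8, 23.3]
width: 0.0749
```

It has seated at the same height as A. Releasing now.

Request:
step_arm(moves=[0, 0, -0.003, 0, -0.78, 0, 0, -0.003, 0, -0.8, 0, 0, -0.003, 0, -0.85, 0, 0, -0.003, 0, -0.9, 0, 0, -0.003, 0, -0.9])

```text
clock: 21.75
position: [0.4922, -0.2565, 0.0898]
ee_rot: [-0.0, 0.035, 0.999, 0.0]
contact_force: [0.6, -0.7, -0.6]
width: 0.0814
```

Request:
step_arm(moves=[0, 0, -0.02, 0, -0.9, 0, 0, -0.06, 0, -0.9, 0, 0, -0.13, 0, -0.9, 0, 0, -0.21, 0, -0.9, 0, 0, -0.28, 0, -0.9])

```text
clock: 22.25
position: [0.4926, -0.2566, 0.2326]
ee_rot: [0.001, 0.035, 0.999, -0.0]
contact_force: [0.8, -0.4, -0.1]
width: 0.0809
```

Request:
step_arm(moves=[0.15, 0.1, -0.05, 0, -0.9, 0.25, 0.2, -0.05, 0, -0.9, 0.25, 0.3, -0.05, 0, -0.9, 0.25, 0.3, -0.05, 0, -0.9])

```text
clock: 22.65
position: [0.3779, -0.0994, 0.2559]
ee_rot: [0.001, 0.036, 0.999, -0.0]
contact_force: [1.3, 1.0, 0.3]
width: 0.0811
```

```bash
python3 - <<'E'
from h import *
from rig import get_image
go(.4922,-.2629,.0925,86)
d=get_image("scene");t=get_image("top")["frame"]
a=cv2.resize(d["frame"][130:310,110:450],None,fx=2.3,fy=2.3,interpolation=cv2.INTER_CUBIC)[:,:780]
b=cv2.resize(t[80:280,180:570],None,fx=2,fy=0.9,interpolation=cv2.INTER_AREA)[:,:780]
cv2.imwrite("pics/end.png",np.vstack([a,b]))
E
```

```text
t 22.65 p [ 0.3779 -0.0994  0.2559] yawY 85.88 w 0.0811 F [1.3 1.  0.3] M [ 0.07 -0.04  0.01] tilt 0.08
cmd [-0.251  -0.3098  0.3272] tw -0.0007
```

View pics/end.png

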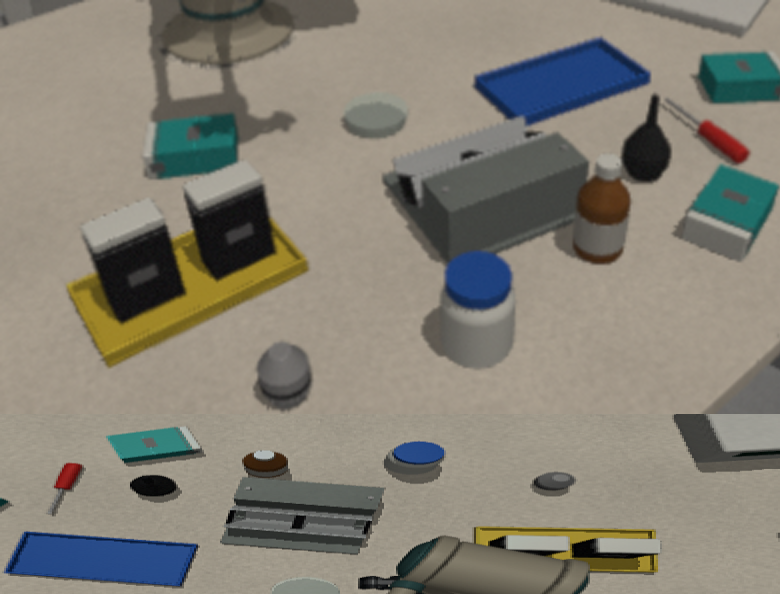

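Both cassettes stand upright in the yellow tray at (133,260) and (230,220). The rack is empty, the bystanders are where they were, and the robot is clear of everything. Handing in.

```bash
python3 -c "
from rig import job
print(job.sign_off())"
```

```text
the job is handed in; nothing more can be done
None
```

Both cassettes turned out to be light, about 1.5–2 N each, so I stood both in the yellow tray. I signed off with the robot's clock at about 23 s of the 54 s allowed.

- **Grip:** The tool can only point straight down, so I gripped each cassette across its 76 mm width instead of across the 40 mm. I drew it out along the slant and turned it upright in the jaws against the rack's rear slot wall. Then I lifted, weighed and lowered it.
- **Last checks:** In the final scene picture both cassettes stand upright and released in the yellow tray, and the rack is empty. The robot touches nothing, and no bystander has visibly moved. Both touched the tray floor at the same tool height, 92–93 mm.
- **What disagreed:**
  - On the first descent the gripper met something with about 11 N, probably cassette B's lid, so I backed off 5 mm.
  - The force reading was unclear while B was still partly in its slot. I judged its weight only once it hung free.
  - I judged "upright" by eye and did not measure the tilt angle.

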